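# Finish the crisscross pass on a leak-test pot

### The job

The lid of the small leak-test pot is being tightened crosswise, a partial turn per bolt: one diagonal pair of its four T-bolts has already had its turn of this pass. Finish the pass on the other diagonal pair: first turn the T-bolt beside the hose fitting clockwise until its bar lies parallel to the bars of the finished pair, and only then do the same with the T-bolt straight across the lid from it. Leave the finished pair as it is and let go of everything at the end.

Things in the scene. Friction and masses are not known exactly. Their poses are not given: they have to be found in the camera images.
- t_first (a point): T-bolt to turn first, on the lid beside the upturned brass hose elbow with black collar in the pot's side. All four alike: dark bar 48 mm long, 11 thick, 28 tall, on a 9 mm high round foot, 24 wide. Point: on the upright axis, 24 mm above the lid, 12 mm under the bar's top, 84 above the worktop. x: along the bar, z: up. Starts 55 to 80 degrees short of parallel to the finished bars.
- t_second (a point): T-bolt to turn second, diagonally across the lid from t_first; same shape, point and axes, starts 55 to 80 degrees short of parallel too. Both turn about their upright axis with light friction (0.1 N m) and stay where they are left; anticlockwise they stop 6 to 23 degrees from the start, clockwise they can pass parallel by up to 34 degrees (too far).
- t_done_a (a point): T-bolt of the finished pair, a neighbour of t_first; same shape, point and axes, stiffer (0.25 N m). Its bar points the way all four must end. The T-bolts stand at the corners of an 88 mm square on the pot's flat lid (160 mm across, top 60 mm above the worktop, round window); the pot is an aluminium cup fixed on a 4 mm mat, turned any way.
- t_done_b (a point): The other T-bolt of the finished pair, diagonally across the lid from t_done_a, its bar parallel to that one's within 4 degrees; same shape, point and axes.

How it is judged:
By the outcome, as a careful person would: the job done as asked, in the order asked, and still so for the second after the job is handed in, with the robot touching nothing.
It also fails if it takes over 48 s, if anything falls off the work surface, if the arm or the gripper's body presses on something with over 40 N, if the wrist force passes 120 N, or if a joint passes its speed limit or range.

### The arm

A 7-joint arm with a two-finger parallel gripper is mounted at the origin on a cart in front of the work surface, level with it; the furniture and walls round the work are solid. World frame = base frame: x ahead of the robot, y to its left, z up, the work surface at z = 0. Lengths are in mm, angles in rad, forces in N, time in s.
With the tool pointing down it reaches from about 350 to 900 mm from the base axis. Payload 8.1 kg.
Tool frame: the origin (TCP) lies between the finger pads; the fingertips stand 17 mm ahead of it and the grasp point (between the pads) lies 2 mm behind it; z points along the fingers, y is the line along which they close (so a half turn about z gives the same grasp; the last joint's range is limited). The gripper opens to 92 mm and grips with 3 to 60 N. Pads are 19 mm wide; open, the fingers measure 130 mm over their backs; the gripper's body (75 mm by 190 mm) begins 47 mm behind the grasp point.
Start: joints at [1.005, 0.434, 0.025, 1.573, -0.012, 1.134, -0.075], TCP at [279.014, -559.278, 243.742] pointing down, gripper open.
Joint ranges: [-2.62, 2.62], [-0.44, 2.09], [-1.27, 1.32], [0.08, 2.57], [-1.32, 4.46], [0.12, 2], [-2.74, 2.74]. Speed limits (rad/s): [2.22, 2.22, 3.01, 3.01, 3.14, 3.14, 3.14].

### API

Orientations are given as a unit quaternion [x, y, z, w].
In Python, from workcell import bot, kin, camera, get_calibration gives the robot as it stands. Calls block until the motion is done:
- bot.move_ptp(position, orientation): joint-space move of the TCP to a pose.
- bot.line_to(position, ori=None, feed=150, guard=None): straight line of the TCP; ori=None keeps the orientation; feed is the mean speed in mm/s. With guard (N) it stops when the force on the tool has changed by that much, and returns True; else False.
- bot.set_joints(angles): joint-space move.
- bot.gripper_open() and bot.clamp(): open the fingers fully, or close them until they stop; the grip force is fixed at half the most.
- bot.pause(seconds).
- kin.solve_ik(position, orientation): joint angles nearest the present ones, or None.
- camera(name): name is "side" or "top" or "wrist"; returns the picture (420x560x3 uint8, red, green, blue); there is no depth.
- get_calibration(name): a dict with "mtx" (3x3 intrinsics, pixels), "rvec" (rotation vector, rad) and "tvec" (3), from world to camera coordinates, as OpenCV has them; the wrist camera has in their place "T_tool_cam" (4x4, takes a point from camera to tool coordinates, whose origin is the TCP and whose axes are the flange's). Camera axes: x right, y down, z forward; pixel columns grow to the right and rows downward; lengths in mm; the calibration is good to about 2 mm. The wrist camera is an equidistant fisheye: a pixel r from the principal point sees the ray r / f radians off the axis. A picture is of the moment at which its call begins: read the wrist's pose just before it. get_calibration takes no time and is no camera call.
A pose or a line that the arm cannot do raises bot.MotionError and nothing moves.
- bot.hand_in(): hands the job in; it is judged then, once.
Readings, each from a call of its own:
- bot.get_time(): time.
- bot.get_joints(): joint angles.
- bot.get_joint_velocities(): joint speeds.
- bot.get_joint_torque(): joint torques, N m.
- bot.get_eef_pos(): TCP position.
- bot.get_tool_rot(): TCP orientation.
- bot.get_ft_force(): force on the tool from outside, world axes, zero at the start.
- bot.get_torque(): the same for the moment, N m.
- bot.get_opening(): finger opening in mm.
- bot.get_gripper_force(): force on a finger pad.
Only numpy, scipy, OpenCV 4.12 (cv2) and the standard library are available. Lean on these libraries where they do the work, as an engineer would, in place of code of your own. Each camera call takes 0.05 s, during which the arm holds its last target. There are 200 camera calls.

## Working session

There is one attempt and no reset: what is moved stays moved. The work goes in short steps, each a Python script; the robot and the scene stay as the last script left them, time stands still between calls to the robot, and variables do not carry over. Pictures are saved under pics/ and viewed, at most 10 in all, crops included, and the job is handed in when it is done.

```bash
mkdir -p pics; ls
python3 - <<'E'
from workcell import bot,kin,camera,get_calibration
import cv2
for n in("top","side"):
    cv2.imwrite(f"pics/{n}0.png",cv2.cvtColor(camera(n),cv2.COLOR_RGB2BGR))
    print(n,get_calibration(n))
print(get_calibration("wrist"),bot.get_tool_rot(),bot.get_time())
E
```

```text
pics
top {'mtx': array([[390.4895127 ,   0.        , 283.75051636],
       [  0.        , 390.4895127 , 205.67713494],
       [  0.        ,   0.        ,   1.        ]]), 'rvec': array([ 2.13740925, -2.1149028 ,  0.20202058]), 'tvec': array([-250.20380668,  557.69557659,  846.59186926])}
side {'mtx': array([[428.19089133,   0.        , 279.72299117],
       [  0.        , 428.19089133, 211.44022674],
       [  0.        ,   0.        ,   1.        ]]), 'rvec': array([ 0.40938619, -2.52033034,  1.54905388]), 'tvec': array([464.85121045, 317.83971756, 546.79157706])}
{'mtx': array([[325.1922621 ,   0.        , 278.60137169],
       [  0.        , 325.1922621 , 202.47674461],
       [  0.        ,   0.        ,   1.        ]]), 'T_tool_cam': array([[-2.30324893e-04, -9.58259245e-01, -2.85900622e-01,
         7.79700795e+01],
       [ 9.99999968e-01, -2.49838475e-04,  3.17772773e-05,
         7.51440447e-02],
       [-1.01879845e-04, -2.85900605e-01,  9.58259273e-01,
        -1.42198105e+02],
       [ 0.00000000e+00,  0.00000000e+00,  0.00000000e+00,
         1.00000000e+00]])} [ 9.73355196e-01  2.29301487e-01 -2.17920968e-04 -6.65903353e-04] 0.1
```

View pics/top0.png

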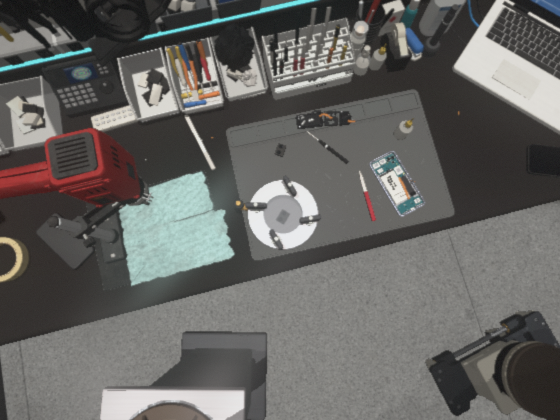

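View pics/side0.png

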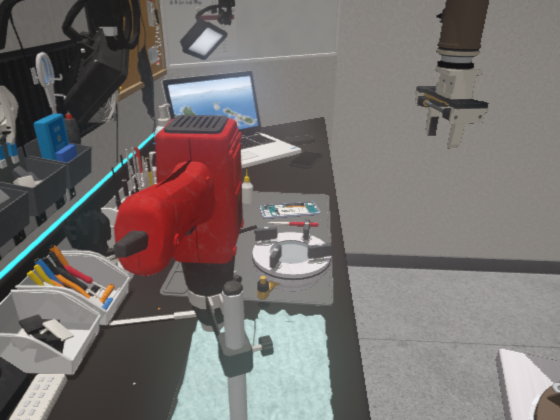

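Top view: pot centred near (283,214). The brass elbow is at (239,204), so t_first is at (257,205) and t_second at (311,219). The finished pair is at (289,187) and (277,240). Next I put the wrist camera above the lid.

```bash
cat > h.py <<'E'
from workcell import bot,kin,camera,get_calibration
import cv2,numpy as np
from scipy.spatial.transform import Rotation as R
def save(n,im): cv2.imwrite(f"pics/{n}.png",cv2.cvtColor(im,cv2.COLOR_RGB2BGR))
def down(yaw):  # tool z down, tool x axis at world angle yaw
    return (R.from_euler('z',yaw)*R.from_euler('x',np.pi)).as_quat()
def fixed_ray(n,uv):
    c=get_calibration(n);Rm=cv2.Rodrigues(c['rvec'])[0]
    d=Rm.T@np.linalg.inv(c['mtx'])@np.array([*uv,1.]);return -Rm.T@c['tvec'],d/np.linalg.norm(d)
def wrist_ray(uv,pos,q):
    c=get_calibration('wrist');K=c['mtx'];T=c['T_tool_cam'];v=np.array([uv[0]-K[0,2],uv[1]-K[1,2]])
    r=np.linalg.norm(v);th=r/K[0,0];d=np.array([*(v/max(r,1e-9)*np.sin(th)),np.cos(th)])
    Q=R.from_quat(q);return np.array(pos)+Q.apply(T[:3,3]),Q.apply(T[:3,:3]@d)
def atz(ray,z): o,d=ray;return o+d*(z-o[2])/d[2]
def meet(rays):
    A=0;b=0
    for o,d in rays: P=np.eye(3)-np.outer(d,d);A=A+P;b=b+P@o
    p=np.linalg.solve(A,b);return p,[np.linalg.norm((np.eye(3)-np.outer(d,d))@(p-o)) for o,d in rays]
E
python3 - <<'E'
from h import *
for n,uv in dict(pot=(283,214),first=(257,205),second=(311,219),da=(289,187),db=(277,240),elbow=(239,204)).items():
    print(n,atz(fixed_ray('top',uv),90 if n!='pot' else 60))
for uv in [(140,200),(60,165),(140,165)]:
    print([atz(fixed_ray('top',uv),z).round() for z in(100,250,350)])
p=atz(fixed_ray('top',(283,214)),60)
for yaw in np.arange(-np.pi,np.pi,np.pi/6):
    pos=p+[-60*np.cos(yaw),-60*np.sin(yaw),200]; 
    print(yaw.round(2),kin.solve_ik(pos,down(yaw)))
E
```

```text
pot [ 539.62854634 -242.75005062   60.        ]
first [ 554.14104468 -185.1805955    90.        ]
second [ 524.2351067  -304.17371988   90.        ]
da [ 595.67573242 -255.41413896   90.        ]
db [ 477.38812525 -230.29034039   90.        ]
elbow [ 555.94500704 -145.45600426   90.        ]
[array([561.,  69., 100.]), array([531.,  14., 250.]), array([511., -24., 350.])]
[array([638., 252., 100.]), array([594., 164., 250.]), array([565., 105., 350.])]
[array([640.,  76., 100.]), array([596.,  19., 250.]), array([566., -19., 350.])]
-3.14 [ 0.70238218  0.53981916 -0.63568938  1.45143508  0.32658911  1.25718778
  1.60477415]
-2.62 [ 0.89428154  0.64889463 -1.06529691  1.48127333  0.57285673  1.34874853
  1.88390314]
-2.09 [ 0.90313116  0.59926387 -1.06365427  1.55325827  0.53579025  1.3083773
  2.38978396]
-1.57 [-0.52725821  0.52641806  1.16116322  1.74520516 -0.51372515  1.21631399
 -2.37003932]
-1.05 [ 0.16213676  0.2878452   0.12594583  1.75608282 -0.04002074  1.1001459
 -2.31688588]
-0.52 [ 0.27535742  0.26942178  0.04496492  1.7787116  -0.01346848  1.09375563
 -1.76950843]
-0.0 [ 0.39263963  0.28116666 -0.02997157  1.76124448  0.0093336   1.09931887
 -1.21119146]
0.52 [ 0.48786424  0.31911905 -0.0967529   1.70747151  0.03373242  1.11662033
 -0.66603324]
1.05 [ 0.57541414  0.37495992 -0.19588296  1.62858454  0.07832401  1.14573674
 -0.16312314]
1.57 [ 0.63260473  0.43505736 -0.30273466  1.54568356  0.13622589  1.18165027
  0.3046351 ]
2.09 [ 0.66532359  0.48790698 -0.41494961  1.47905056  0.20283516  1.21720952
  0.74673122]
2.62 [ 0.68315717  0.52414517 -0.52577251  1.4451292   0.26842068  1.24406029
  1.17677249]
```

Run:
```python
from h import *
import pickle
out=[]
yaw=0.46; c=np.array([540,-243,0]);dx=np.array([np.cos(yaw),np.sin(yaw),0]);dy=np.array([-dx[1],dx[0],0])
q=down(yaw)
for k,off in enumerate([-dx*25-dy*35,-dx*25+dy*35]):
    bot.move_ptp(c+off+[0,0,190],q); bot.pause(.1)
    pos,rot=bot.get_eef_pos(),bot.get_tool_rot(); im=camera('wrist'); out.append((pos,rot,im)); print(pos,bot.get_time())
pickle.dump(out,open('w.pkl','wb'))
for k in 0,1: save(f'w{k}',cv2.resize(out[k][2],(800,600),interpolation=cv2.INTER_CUBIC))
```

```text
[ 532.30882904 -287.3721984   190.19033939] 1.6583
[ 502.23188159 -224.03923288  190.32609551] 2.1917
```

View pics/w0.png

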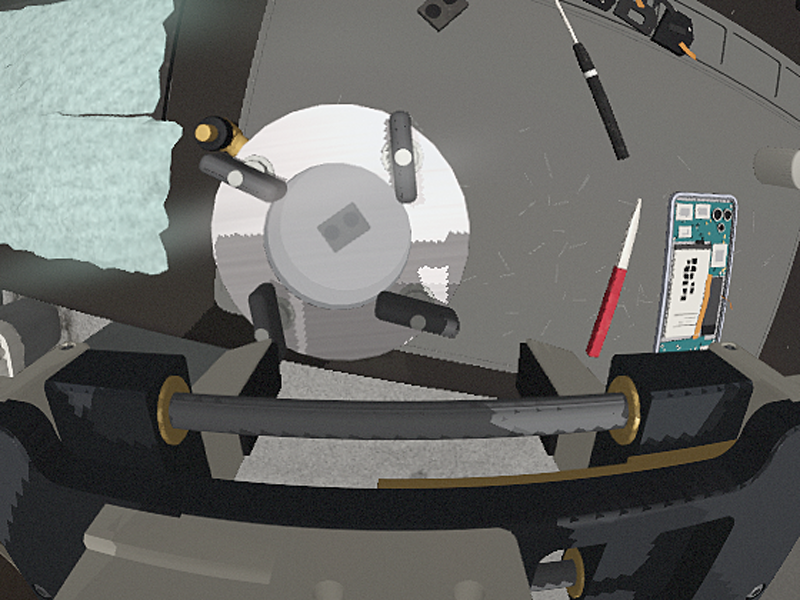

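View pics/w1.png

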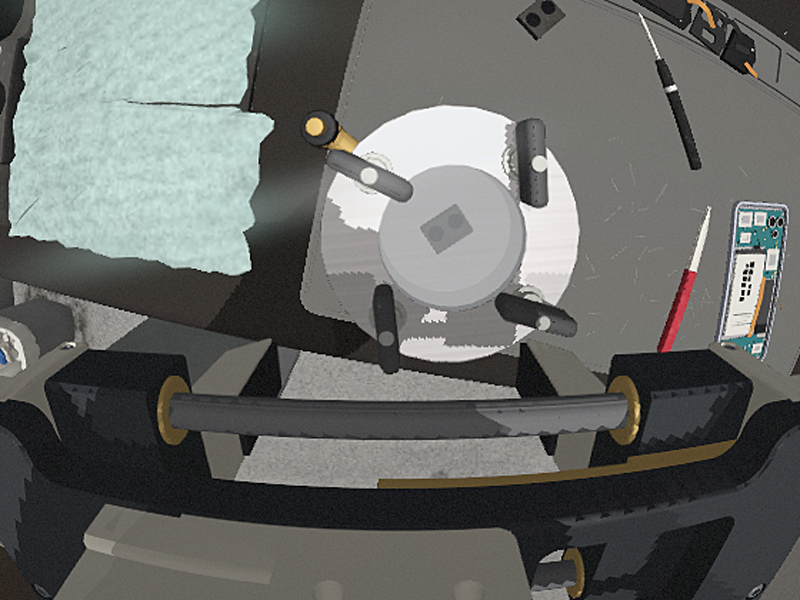

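Wrist views (800x600): the white axis dots are at first (235,178), A (402,157), second (418,322) and B (262,334) in view 0. In view 1 they're at (369,176), (540,163), (544,322) and (386,338). The elbow top is at (205,131) and (314,127). Next: triangulate these points and rectify the bars at top height.

```bash
cat > rect.py <<'E'
from h import *
def rect(im,pos,q,c,z,half=32,s=6):
    """top-down picture of plane z around c: right=+x... up=+y, s px/mm"""
    n=2*half*s; j,i=np.meshgrid(np.arange(n),np.arange(n))
    P=np.stack([c[0]+(j+.5)/s-half, c[1]+half-(i+.5)/s, np.full(j.shape,float(z))],-1)
    cal=get_calibration('wrist');K=cal['mtx'];T=cal['T_tool_cam']
    X=R.from_quat(q).inv().apply((P-np.array(pos)).reshape(-1,3)); X=(X-T[:3,3])@T[:3,:3]
    rr=np.hypot(X[:,0],X[:,1]);th=np.arctan2(rr,X[:,2]);m=K[0,0]*th/np.maximum(rr,1e-9)
    u=(K[0,2]+m*X[:,0]).reshape(n,n).astype('f');v=(K[1,2]+m*X[:,1]).reshape(n,n).astype('f')
    return cv2.remap(im,u,v,cv2.INTER_CUBIC)
E
python3 - <<'E'
from rect import *
import pickle
w=pickle.load(open('w.pkl','rb'))
pts=dict(first=((235,178),(369,176)),A=((402,157),(540,163)),second=((418,322),(544,322)),B=((262,334),(386,338)),elbow=((205,131),(314,127)))
rows=[[],[]]; P={}
for n,uv in pts.items():
    rays=[wrist_ray(np.array(u)/(10/7),w[k][0],w[k][1]) for k,u in enumerate(uv)]
    p,e=meet(rays);P[n]=p;print(n,p.round(1),np.round(e,1))
    if n!='elbow':
        for k in 0,1: rows[k].append(cv2.resize(rect(w[k][2],w[k][0],w[k][1],p,96),(200,200)))
d=[np.linalg.norm(P[a][:2]-P[b][:2]).round(1) for a,b in('first A','A second','second B','B first'.split()) ] if 0 else [np.linalg.norm((P[a]-P[b])[:2]).round(1) for a,b in (('first','A'),('A','second'),('second','B'),('B','first'))]
print(d); pickle.dump(P,open('P.pkl','wb'))
save('rect0',np.vstack([np.hstack(r) for r in rows]))
E
```

```text
first [ 556.4 -181.4   98.7] [0.2 0.2]
A [ 602.1 -255.4  100.9] [0.1 0.1]
second [ 528.7 -301.2  100.3] [0.2 0.2]
B [ 481.6 -227.1   96.9] [0.3 0.3]
elbow [ 566.6 -137.    54.4] [0.6 0.6]
[np.float64(87.0), np.float64(86.6), np.float64(87.8), np.float64(87.7)]
```

View pics/rect0.png

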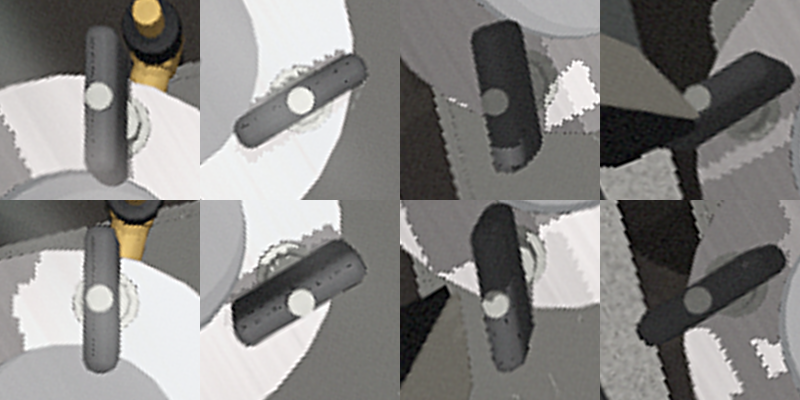

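Both checks hold: dots at z≈97–101 and square sides ≈87 mm. The elbow top is low at z≈54, so the fingers clear it. Bar angles in the world frame are first ≈90°, second ≈98° and finished ≈31°. Turn the first bolt.

```bash
cat > turn.py <<'E'
from h import *
import pickle
def axis(n): 
    return pickle.load(open('P.pkl','rb'))[n][:2]
def turn(n,a0,a1,z=90):
    c=axis(n);p=lambda h:np.array([*c,h]);y=np.radians
    bot.gripper_open()
    bot.move_ptp(p(170),down(y(a0)));
    hit=bot.line_to(p(z),feed=80,guard=12);print('guard',hit,bot.get_eef_pos())
    if hit: bot.line_to(p(170)); return
    bot.clamp();print('open',bot.get_opening(),'F',np.round(bot.get_ft_force(),1),bot.get_torque())
    for a in np.linspace(a0,a1,int(np.ceil(abs(a1-a0)/6))+1)[1:]: bot.move_ptp(p(z),down(y(a)))
    bot.pause(.2);x=R.from_quat(bot.get_tool_rot()).apply([1,0,0])
    print('yaw',np.degrees(np.arctan2(x[1],x[0])),'F',np.round(bot.get_ft_force(),1),bot.get_torque())
    bot.gripper_open();bot.line_to(p(190),feed=150);print('t',bot.get_time())
def look(name,c=(542,-241),yaw=0.46,back=55,h=190):
    d=np.array([np.cos(yaw),np.sin(yaw)]);bot.move_ptp([*(np.array(c)-back*d),h],down(yaw));bot.pause(.15)
    w=(bot.get_eef_pos(),bot.get_tool_rot(),camera('wrist'));pickle.dump(w,open(name+'.pkl','wb'));return w
E
python3 - <<'E'
from turn import *
from rect import rect
turn('first',90,31)
P=pickle.load(open('P.pkl','rb'))
# camera straight above each bar's pair: finished vs turned
tiles=[]
for n in('first','A','B'):
    w=look('l_'+n,P[n][:2],back=78-.298*0,h=190)
    tiles.append(cv2.resize(rect(w[2],w[0],w[1],P[n],96,half=30,s=6),(264,264)))
save('rect1',np.hstack(tiles));print(bot.get_time())
E
```

```text
guard False [ 556.80393665 -181.42867455   90.52046259]
open 10.758421989493979 F [-2.7 -0.1  1.9] [ 0.08599121  0.40131739 -0.08703764]
yaw 31.316485768527414 F [-5.7  2.4  6.4] [ 0.2194526   1.25013817 -0.09537777]
t 10.4833
12.5
```

View pics/rect1.png

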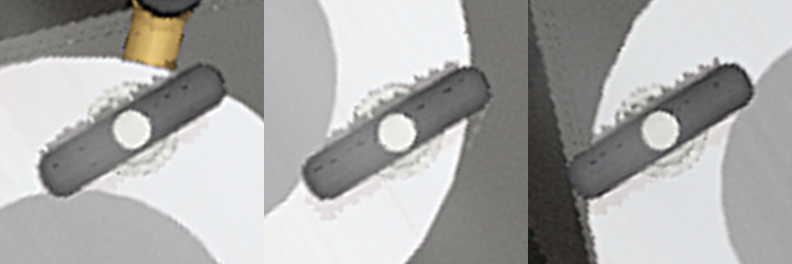

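First now lies parallel: in the rectified crops its ends run (60,178)-(207,82), about 33°. A runs (323,182)-(473,85), about 33°, and B about 34°. Now the second bolt, with the same target yaw.

Run:
```python
from turn import *
from rect import rect
turn('second',98,31)
P=pickle.load(open('P.pkl','rb'))
tiles=[]
for n in('first','second','A'):
    w=look('m_'+n,P[n][:2],back=78,h=190)
    tiles.append(cv2.resize(rect(w[2],w[0],w[1],P[n],96,half=30,s=6),(264,264)))
save('rect2',np.hstack(tiles));print(bot.get_time())
```

```text
guard False [ 529.10479001 -301.39842303   90.57962774]
open 10.489075956311083 F [-5.6  0.4  3.9] [0.12312365 1.07520372 0.14237613]
yaw 30.993812359558287 F [-4.8 -0.   3.4] [-0.12027112  1.14285028 -0.09927602]
t 21.4667
23.5333
```

View pics/rect2.png

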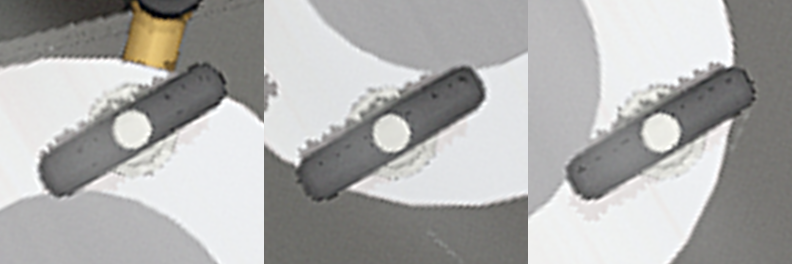

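First, second (ends (316,180)-(467,82), about 33°) and A all lie parallel, and the gripper is open and clear at z=190.

```bash
python3 -c "
from workcell import bot
print(bot.get_opening(),bot.get_time(),bot.hand_in())"
```

```text
the job is handed in; nothing more can be done
91.85301670224496 23.5333 None
```

I turned the T-bolt beside the hose fitting clockwise first, then the one across from it; in close-up both bars lie parallel to the finished pair within about 1°. The finished pair was not touched, the gripper is open and clear, and the job was handed in at 23.5 s.

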